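Load the sinkers and snap the cap on the tackle case

ROBOT

A 7-joint arm with a two-finger parallel gripper is mounted at the origin on the work surface. World frame = base frame: x ahead of the robot, y to its left, z up, the work surface at z = 0. Lengths are in m, angles in rad, forces in N, time in s.
With the tool pointing down it reaches from about 0.35 to 0.9 m from the base axis. Payload 8.1 kg.
Tool frame: the origin (TCP) lies at the very end of the fingers, on their centre line; the grasp point (between the pads) lies 19 mm behind it; x points along the fingers, z is the direction in which the jaws open and shut, and the axes are right-handed (so a half turn about x gives the same grasp; the last joint's range is limited). The gripper opens to 92 mm and grips with 3 to 60 N. Pads are 19 mm wide; open, the fingers measure 130 mm over their backs; the gripper's body (75 mm by 190 mm) begins 47 mm behind the grasp point.
Start: joints at [1.01, 0.434, 0.025, 1.573, -0.012, 1.134, -0.075], TCP at [0.276, -0.561, 0.227] pointing down, gripper open.
Joint ranges: [-2.62, 2.62], [-0.44, 2.09], [-1.27, 1.32], [0.08, 2.57], [-1.32, 4.46], [0.12, 2], [-2.74, 2.74]. Speed limits (rad/s): [2.22, 2.22, 3.01, 3.01, 3.14, 3.14, 3.14].

INTERFACE

Orientations are given as a unit quaternion [w, x, y, z].
In Python, from rig import telemetry, imaging, order gives the robot as it stands.
- The arm moves only by the tool step_arm, never from a script. Its argument "increments" is a list of rows, each a list of 4 numbers: the shift along the tool's x, y, z in cm, then the turn about the tool's x in rad. A call has 1 to 8 rows; each row shifts and turns the pose as measured when the row begins, along the tool's axes as they then stand; what a row does not reach is not made up. A row lasts 1/8 s, in which the tool goes at most 62.5 mm and 10.7 degrees, less where a joint would pass 70% of its speed; a pose out of reach is approached as far as the arm can. A call with a gripper value outside its range is refused whole. "grip" is the opening, from 0 (shut) to 1 (fully open), set as the call begins (left out, the last holds). The fingers move at their own pace and stop on an object; "force" is the grip in N (left out, the last holds). Time passes only in rows, so rows that do not move let the fingers close. It gives the time, the measured TCP pose, the force and the opening at its end, in the units of the state.
- telemetry.state(): the state, without advancing time (a new reading comes with each control period).
- imaging.get_image(name): name is "side" or "top" or "wrist"; returns (picture, depth): 420x560x3 uint8, red, green, blue; 420x560 float32, m along the optical axis (not along the pixel's ray), 0 where there is no reading.
- imaging.get_calibration(name): a dict with "intrinsics" (3x3 intrinsics, pixels), "view" (4x4, takes a point from world to camera coordinates). Camera axes: x right, y down, z forward; pixel columns grow to the right and rows downward; lengths in m; the calibration is good to about 2 mm. A picture is of the moment at which its call begins: read the wrist's pose just before it. get_calibration takes no time and is no camera call; for the wrist camera it gives the pose at the moment of the call.
- order.finish_job(): hands the job in, once; it reports no verdict.
The state is a dict: "t": time; "joint_pos": joint angles; "qvel": joint speeds; "tau": joint torques, N m; "eef_pos": TCP position; "tool_rot": TCP orientation; "force": force on the tool from outside, world axes, zero at the start; "torque": the same for the moment, N m; "opening": opening from 0.0 (shut) to 1.0 (fully open).
Only numpy, scipy, OpenCV 4.12 (cv2) and the standard library are available. Lean on these libraries where they do the work, as an engineer would, in place of code of your own. Each camera call takes 0.05 s, during which the arm holds its last target.

TASK

Drop the two steel sinkers one at a time into the two bores of the yellow tackle case, a sinker in each. Then press the grey snap cap, hub up, onto the stud between the bores until it clicks down flat on the case, keep pressing after the click, and finish while still holding the cap down with a firm push: do not let go. Leave the plate of lures, the tumbler and the fish gripper where they are.

Things in the scene. Friction and masses are not known exactly. Their poses are not given: they have to be found in the camera images.
- case: Yellow plastic tackle case, fixed: a block 80 (x) by 110 (y) by 36 mm high, flat top, z up. Origin: centre of its underside. Two upright blind bores, 20 mm wide, 32 mm deep, at y = -30 and +30 mm; a steel snap stud stands at the top's centre. Its flip-top lid lies open, level, beyond the +x side (x 43 to 113, y -55 to 55, highest at 34 mm).
- bore0 (a point): Centre of the mouth of the bore at the case's -y side, level with the case's top (36 mm above the table). Axes as the case's.
- bore1 (a point): Centre of the mouth of the bore at the case's +y side, level with the case's top (36 mm above the table). Axes as the case's.
- stud_foot (a point): Centre of the case's top face, at the foot of the stud. Axes as the case's. Pushed down from above, the cap's underside meets the stud's balls about 13 mm above this point; resistance peaks at about 6 to 8 N near 11 to 12 mm and falls away by 9 mm; lower down the balls draw the cap down (about 10 N near 4 to 5 mm) until it lies hard and flat on the case's top.
- stud_top (a point): Top of the steel snap stud, 18 mm above stud_foot. The stud is 13 mm in diameter and tapers over its top 6 mm to 7 mm. Four spring balls stick out of its sides 8.5 mm above the case's top (21 mm across them).
- cap: Grey plastic snap cap, hub up on the table, 45 to 80 g. A flange 80 mm in diameter, 4 mm thick; on it a round ribbed hub 34 mm in diameter (36 over the ribs), from 4 to 26 mm above the underside, closed on top. A 16.6 mm mouth in the underside takes the stud, at any yaw. Origin: centre of the underside, z up. Seated, the origin lies on stud_foot.
- sinker_a: Steel barrel sinker standing on the table: a cylinder 16 mm in diameter and 28 mm high with 2 mm bevels at both ends, 35 to 57 g. Origin at the centre of its underside. The two sinkers are alike; either goes into either bore.
- sinker_a_mid (a point): Centre of sinker a, 14 mm above its underside; 18 mm above the table once it stands in a bore.
- sinker_b: The other steel barrel sinker, same as sinker a.
- sinker_b_mid (a point): Centre of sinker b, 14 mm above its underside.
- lure_plate: Bystander: white melamine plate 160 mm in diameter, 12 mm high, with three plastic crank lures on it (highest point 22 mm). Origin at the centre of its underside.
- tumbler: Bystander: stainless tea tumbler, 68 mm in diameter, 100 mm high. Origin at the centre of its underside.
- fish_gripper: Bystander: steel fish gripper lying flat along its y axis, 185 mm long (y from -90 to +95 mm), up to 50 mm wide and 24 mm high. Origin on the table below the middle.
Things that resemble listed ones, but are neither listed nor needed, are in the scene too. There is more than one size of the cap; the job needs the middle-sized.

How it is judged:
On the way, in this order (a step that is already met when the one before it is completed fails the run):
1. one sinker is down in a bore ((((horizontal distance between sinker_a_mid and bore0 below 0.006 m and z of sinker_a_mid in the frame of case below 0.024 m) or (horizontal distance between sinker_a_mid and bore1 below 0.006 m and z of sinker_a_mid in the frame of case below 0.024 m)) or ((horizontal distance between sinker_b_mid and bore0 below 0.006 m and z of sinker_b_mid in the frame of case below 0.024 m) or (horizontal distance between sinker_b_mid and bore1 below 0.006 m and z of sinker_b_mid in the frame of case below 0.024 m)))), for 0.2 s.
2. both sinkers are down in the bores, one in each (((horizontal distance between sinker_a_mid and bore0 below 0.006 m and z of sinker_a_mid in the frame of case below 0.024 m) or (horizontal distance between sinker_a_mid and bore1 below 0.006 m and z of sinker_a_mid in the frame of case below 0.024 m)) and ((horizontal distance between sinker_b_mid and bore0 below 0.006 m and z of sinker_b_mid in the frame of case below 0.024 m) or (horizontal distance between sinker_b_mid and bore1 below 0.006 m and z of sinker_b_mid in the frame of case below 0.024 m))), for 0.2 s.
3. the cap is snapped down flat on the case over the stud, and is still being pressed (z of cap in the frame of stud_foot below 0.002 m and horizontal distance between cap and stud_foot below 0.005 m and angle between cap's own z axis and vertical below 0.06 rad and contact force between cap and case above 3 N and contact force between the fingers and cap above 1 N), for 0.3 s.
At the end, for the whole second after the job is handed in: Each bore holds a sinker (centre within 6 mm of its axis, under 24 mm above the table); the cap lies flat on the case (under 2 mm gap, 5 mm off centre, 0.06 rad tilt), the fingers still press it on with over 3 N; no bystander was moved 30 mm or tipped 0.35 rad (all of step 2 and all of step 3); the arm keeps its last pose, push and grip.
It fails at once if the lure plate is moved by 30 mm or more, or tipped (distance of lure_plate from where it was at the start of the episode above 0.03 m or angle between lure_plate's own z axis and vertical above 0.35 rad).
It fails at once if the tumbler is moved by 30 mm or more, or tipped (distance of tumbler from where it was at the start of the episode above 0.03 m or angle between tumbler's own z axis and vertical above 0.35 rad).
It fails at once if the fish gripper is moved by 30 mm or more, or tipped (distance of fish_gripper from where it was at the start of the episode above 0.03 m or angle between fish_gripper's own z axis and vertical above 0.35 rad).
It also fails if it takes over 69 s, if anything falls off the work surface, if the arm or the gripper's body presses on something with over 40 N, if the wrist force passes 120 N, or if a joint passes its speed limit or range.

## Working session

There is one attempt and no reset: what is moved stays moved. The work goes in short steps, Python scripts to look and compute and a tool call to move; the robot and the scene stay as the last step left them, time stands still between calls to the robot, and variables do not carry over. Pictures are saved under pics/ and viewed, and the job is handed in when it is done.

Besides the shell and the picture viewer there is one more tool, called after "Request:" as a command line: name --pt "numbers of a row" for each row, then --argument value for the rest. step_arm: Moves the arm, as the interface text tells. Its arguments: {"type":"object","properties":{"increments":{"type":"array"},"grip":{"type":"number"},"force":{"type":"number"}},"required":["increments"]}

```bash
mkdir -p pics; ls
python3 - <<'E'
from rig import telemetry, imaging
import cv2,numpy as np
s=telemetry.state();print(s)
for n in ['top','side','wrist']:
    p,d=imaging.get_image(n);c=imaging.get_calibration(n)
    cv2.imwrite(f'pics/{n}0.png',cv2.cvtColor(p,cv2.COLOR_RGB2BGR));np.savez(f'{n}0.npz',p=p,d=d,K=c['intrinsics'],V=c['view'])
    print(n,c)
E
```

```text
pics
{'t': 0.0, 'joint_pos': array([ 1.01040292,  0.43520999,  0.02498745,  1.57409416, -0.01163298,
        1.13398953, -0.0750971 ]), 'qvel': array([-0.00076635, -0.00050023, -0.00067033,  0.00138349,  0.00067869,
        0.00042376,  0.00147966]), 'tau': array([-1.30290409e-03, -6.67841506e+01,  9.84525606e-01, -3.14464831e+01,
       -6.05390710e-02,  4.27536992e-02,  2.33975970e-04]), 'eef_pos': array([ 0.27595782, -0.56021223,  0.22595433]), 'tool_rot': array([ 0.59990488,  0.37378963,  0.60088013, -0.37328075]), 'force': array([-0.28051355,  1.16228121,  0.49178337]), 'torque': array([0.06911165, 0.02830205, 0.05646378]), 'opening': 1.0007905815179698}
top {'intrinsics': array([[432.64605886,   0.        , 281.24883239],
       [  0.        , 432.64605886, 204.30886961],
       [  0.        ,   0.        ,   1.        ]]), 'view': array([[ 0.13572494, -0.99074023, -0.00353979, -0.06752727],
       [-0.96726156, -0.13173351, -0.21691324,  0.52607352],
       [ 0.21443837,  0.03286444, -0.97618447,  0.8606603 ],
       [ 0.        ,  0.        ,  0.        ,  1.        ]])}
side
[... 250 characters left out ...]
.16993919,  0.52687045, -0.83278341,  0.15094528],
       [ 0.29394998, -0.77950216, -0.55314536,  0.94029975],
       [ 0.        ,  0.        ,  0.        ,  1.        ]])}
wrist {'intrinsics': array([[341.11398427,   0.        , 283.56699259],
       [  0.        , 341.11398427, 211.45783061],
       [  0.        ,   0.        ,   1.        ]]), 'view': array([[ 4.41917101e-01, -8.97055766e-01,  4.79334732e-04,
        -6.26314191e-01],
       [-8.67344980e-01, -4.27144155e-01,  2.55461459e-01,
        -3.09729738e-02],
       [-2.28958429e-01, -1.13308536e-01, -9.66819121e-01,
         3.88053735e-01],
       [ 0.00000000e+00,  0.00000000e+00,  0.00000000e+00,
         1.00000000e+00]])}
```

View pics/top0.png

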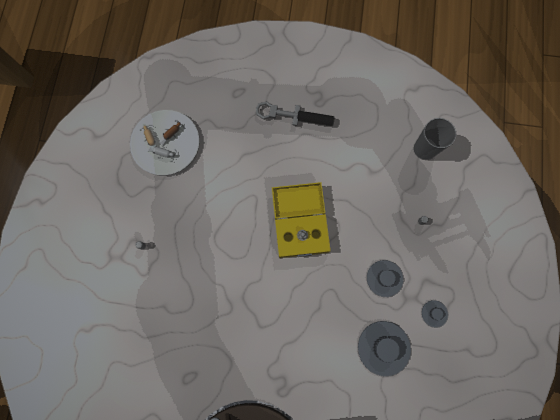

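View pics/side0.png

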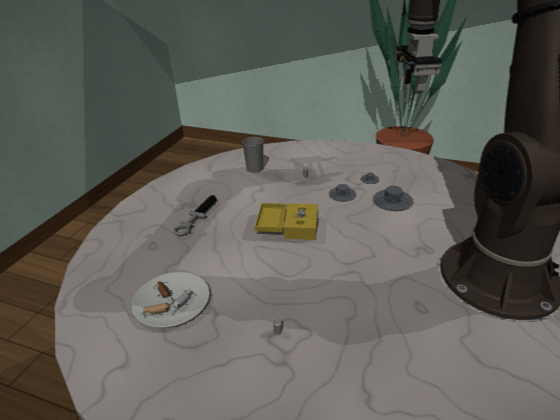

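View pics/wrist0.png

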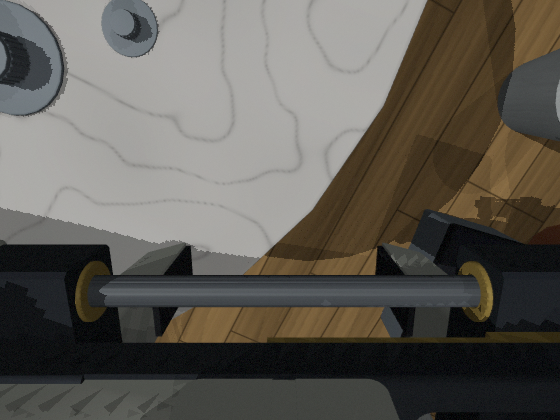

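Candidates. Sinkers: top (145,245) and (424,221). Caps: top (385,278), (434,313) and (385,348). The tumbler (435,140) and plate are bystanders. Next I'll measure sizes and take a close crop.

```bash
cat > h.py <<'E'
import numpy as np,cv2
def ray(K,V,px,z):
    K=np.array(K);V=np.array(V);R=V[:3,:3];c=-R.T@V[:3,3]
    px=np.atleast_2d(px).astype(float)
    d=np.c_[(px[:,0]-K[0,2])/K[0,0],(px[:,1]-K[1,2])/K[1,1],np.ones(len(px))]@R
    return c+d*((z-c[2])/d[:,2])[:,None]
def proj(K,V,P):
    P=np.atleast_2d(P);q=P@V[:3,:3].T+V[:3,3];q=q@np.array(K).T;return q[:,:2]/q[:,2:]
def cloud(K,V,d):
    v,u=np.mgrid[:d.shape[0],:d.shape[1]]
    X=np.stack([(u-K[0,2])/K[0,0]*d,(v-K[1,2])/K[1,1]*d,d],-1)
    return (X-V[:3,3])@V[:3,:3]
def crop(p,u,v,w,name,f=5):
    c=p[max(v-w,0):v+w,max(u-w,0):u+w];cv2.imwrite(name,cv2.cvtColor(cv2.resize(c,None,fx=f,fy=f,interpolation=cv2.INTER_NEAREST),cv2.COLOR_RGB2BGR))
E
python3 - <<'E'
from h import *
import cv2
for n in ['top','side']:
    z=np.load(n+'0.npz');p,d,K,V=z['p'],z['d'],z['K'],z['V']
    W=cloud(K,V,d);W[d==0]=-9
    r2=np.hypot(W[...,0],W[...,1])
    m=((W[...,2]>0.010)&(W[...,2]<.12)&(r2>.25)&(r2<1.1)).astype(np.uint8)
    N,L,S,C=cv2.connectedComponentsWithStats(m)
    print(n)
    for i in range(1,N):
        if S[i,4]<15: continue
        q=W[L==i]
        print(np.round(C[i]),S[i,4],'min',q.min(0).round(3),'max',q.max(0).round(3),'med',np.median(q,0).round(3))
z=np.load('top0.npz');p=z['p']
tiles=[cv2.resize(p[v-25:v+25,u-25:u+25],(266,266),interpolation=cv2.INTER_NEAREST) for u,v in [(145,245),(424,221),(303,236),(385,278),(434,313),(385,348)]]
im=np.vstack([np.hstack(tiles[:3]),np.hstack(tiles[3:])]);cv2.imwrite('pics/tiles.png',im[...,::-1])
E
```

```text
top
[297. 115.] 746 min [ 0.731 -0.087  0.01 ] max [0.782 0.096 0.027] med [ 0.753 -0.004  0.018]
[162. 142.] 1117 min [0.571 0.214 0.01 ] max [0.731 0.373 0.026] med [0.645 0.304 0.012]
[435. 138.] 1135 min [ 0.684 -0.339  0.01 ] max [ 0.752 -0.272  0.104] med [ 0.725 -0.309  0.066]
[171. 132.] 155 min [0.651 0.258 0.01 ] max [0.699 0.301 0.024] med [0.674 0.28  0.018]
[300. 220.] 3516 min [ 0.423 -0.112  0.01 ] max [0.597 0.031 0.057] med [ 0.508 -0.041  0.034]
[423. 220.] 58 min [ 0.539 -0.315  0.011] max [ 0.554 -0.3    0.032] med [ 0.545 -0.306  0.027]
[140. 245.] 59 min [0.4   0.29  0.011] max [0.416 0.305 0.031] med [0.408 0.295 0.027]
[386. 278.] 236 min [ 0.393 -0.255  0.01 ] max [ 0.427 -0.221  0.031] med [ 0.41  -0.237  0.026]
[436. 313.] 124 min [ 0.339 -0.361  0.011] max [ 0.363 -0.337  0.024] med [ 0.351 -0.348  0.019]
[386. 349.] 528 min [ 0.242 -0.279  0.01 ] max [ 0.291 -0.224  0.042] med [ 0.267 -0.246  0.036]
side
[253. 153.] 615 min [ 0.686 -0.341  0.01 ] max [ 0.753 -0.267  0.103] med [ 0.714 -0.284  0.073]
[305. 171.] 34 min [ 0.541 -0.314  0.01 ] max [ 0.555 -0.296  0.031] med [ 0.547 -0.303  0.022]
[369. 175.] 44 min [ 0.341 -0.364  0.011] max [ 0.365 -0.335  0.022] med [ 0.352 -0.342  0.018]
[342. 189.] 119 min [ 0.394 -0.254  0.01 ] max [ 0.43  -0.216  0.029] med [ 0.411 -0.23   0.024]
[393. 194.] 266 min [ 0.242 -0.271  0.01 ] max [ 0.293 -0.22   0.041] med [ 0.267 -0.234  0.032]
[195. 215.] 428 min [ 0.732 -0.084  0.01 ] max [0.783 0.099 0.027] med [0.754 0.005 0.017]
[288. 219.] 1836 min [ 0.424 -0.112  0.01 ] max [0.597 0.033 0.057] med [ 0.502 -0.029  0.032]
[169. 298.] 971 min [0.573 0.214 0.01 ] max [0.732 0.374 0.023] med [0.663 0.292 0.012]
[169. 304.] 363 min [0.615 0.265 0.01 ] max [0.683 0.348 0.025] med [0.639 0.32  0.018]
[277. 326.] 96 min [0.402 0.293 0.01 ] max [0.418 0.308 0.03 ] med [0.408 0.303 0.024]
```

View pics/tiles.png

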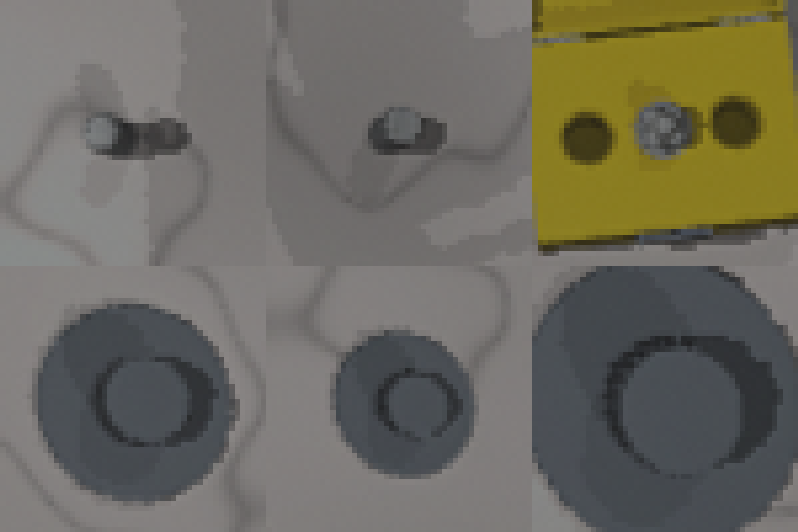

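The caps' hub widths are about 34, 24 and 50 mm, so the middle cap is the one at top (385,278). The two standing sinkers sit at (140,244) and (425,218). Next I'll refine all the points with rays.

```bash
cat >> h.py <<'E'
from scipy.spatial.transform import Rotation as Ro
def Rt(q): return Ro.from_quat(np.roll(q,-1)).as_matrix()
E
python3 - <<'E'
from h import *
for n in ['top','side']:
    z=np.load(n+'0.npz');p,d,K,V=z['p'],z['d'],z['K'],z['V']
    W=cloud(K,V,d); hsv=cv2.cvtColor(p,cv2.COLOR_RGB2HSV)
    y=((hsv[...,0]>20)&(hsv[...,0]<35)&(hsv[...,1]>150)).astype(np.uint8)
    # bores: dark yellow holes: within case, not bright
    box=(W[...,0]>.41)&(W[...,0]<.61)&(W[...,1]>-.125)&(W[...,1]<.045)
    for nm,m in [('dark',box&(hsv[...,2]<110)&(hsv[...,1]>120)),('grey',box&(hsv[...,1]<90)&(W[...,2]>.03))]:
        N,L,S,C=cv2.connectedComponentsWithStats(m.astype(np.uint8))
        for i in range(1,N):
            if S[i,4]>10: print(n,nm,C[i].round(1),S[i], ray(K,V,C[i],.036).round(4),np.median(W[L==i],0).round(3))
    m=box&(abs(W[...,2]-.036)<.004)&(y>0)
    q=W[m][:,:2].astype(np.float32); print('toprect',cv2.minAreaRect((q*1000)))
    # rect from colour mask by connected region
    mm=(y>0)&box; ys=np.argwhere(mm); g=ray(K,V,ys[:,::-1],.036)[:,:2]*1000
    print('yellow rect',cv2.minAreaRect(g.astype(np.float32)))
    for nm,(cx,cy),h in [('B',(.547,-.307),.028),('A',(.409,.298),.028),('cap',(.410,-.237),.026)]:
        b=(np.hypot(W[...,0]-cx,W[...,1]-cy)<.03)&(abs(W[...,2]-h)<.003)
        u=np.argwhere(b)[:,::-1]; g=ray(K,V,u,h)
        print(n,nm,len(u),'mean',g.mean(0).round(4),'mid',((g.min(0)+g.max(0))/2).round(4),'ext',np.ptp(g,axis=0).round(4))
from rig import telemetry
s=telemetry.state();print(Rt(s['tool_rot']).round(3))
E
```

```text
top dark [285.8 195.1] [273 183  47  34 193] [[ 0.5569 -0.0021  0.036 ]] [0.567 0.012 0.024]
top dark [299.8 216. ] [287 214  27   5  44] [[ 0.515  -0.0382  0.036 ]] [ 0.516 -0.038  0.031]
top dark [314.6 233.6] [307 229  14  10  95] [[ 0.4811 -0.0745  0.036 ]] [ 0.485 -0.077  0.011]
top dark [287.9 236.5] [283 232  10  10  80] [[ 0.4672 -0.0186  0.036 ]] [ 0.471 -0.018  0.007]
top dark [320.6 252.1] [312 251  18   3  20] [[ 0.4435 -0.0918  0.036 ]] [ 0.444 -0.092  0.03 ]
top dark [287.  255.7] [279 255  18   3  22] [[ 0.4263 -0.0223  0.036 ]] [ 0.427 -0.023  0.03 ]
top grey [302.1 234.9] [297 230  11  11  93] [[ 0.4747 -0.0483  0.036 ]] [ 0.473 -0.048  0.047]
top grey [306.2 254.4] [302 254  10   2  15] [[ 0.4345 -0.0621  0.036 ]] [ 0.435 -0.062  0.033]
toprect ((509.8747863769531, -39.69141387939453), (153.05174255371094, 108.87646484375), 13.866012573242188)
yellow rect ((509.2553405761719, -39.86212921142578), (152.86404418945312, 108.9625244140625), 13.95895004272461)
top B 36 mean [ 0.5465 -0.3074  0.028 ] mid [ 0.5465 -0.3076  0.028 ] ext [0.0136 0.0152 0.    ]
top A 43 mean [
[... 636 characters left out ...]
75 0.008 0.023]
side grey [300.6 213.4] [297 209   9   9  56] [[ 0.4789 -0.0559  0.036 ]] [ 0.475 -0.043  0.046]
toprect ((509.63623046875, -37.27447509765625), (149.43124389648438, 115.16737365722656), 15.333027839660645)
yellow rect ((504.5988464355469, -18.246856689453125), (149.61598205566406, 151.8309326171875), 14.91889762878418)
side B 12 mean [ 0.5477 -0.3043  0.028 ] mid [ 0.5479 -0.3047  0.028 ] ext [0.0139 0.0153 0.    ]
side A 43 mean [0.4095 0.2998 0.028 ] mid [0.4092 0.2997 0.028 ] ext [0.0154 0.0146 0.    ]
side cap 64 mean [ 0.4115 -0.2357  0.026 ] mid [ 0.4103 -0.2336  0.026 ] ext [0.0342 0.0439 0.    ]
[[-0.001  0.897  0.442]
 [ 0.001  0.442 -0.897]
 [-1.    -0.    -0.001]]
```

Request:
step_arm --pt "0 4.5 -1.35 0" --pt "0 4.5 -1.35 0" --pt "0 4.5 -1.35 0" --pt "0 4.5 -1.35 0" --pt "0 4.5 -1.35 0" --pt "0 4.5 -1.35 0" --pt "0 4.5 -1.35 0" --pt "0 4 -1.35 0"

```text
t: 1.15
eef_pos: [0.5507, -0.3031, 0.2231]
tool_rot: [0.597, 0.376, 0.6, -0.377]
force: [-0.3, -0.7, 0.9]
opening: 1.001
```

Request:
step_arm --pt "0 0 0 -0.17" --pt "0 0 0 -0.17" --pt "0 0 0 -0.17" --pt "0 0 0 -0.17" --pt "0 0 0 -0.17" --pt "0 0 0 -0.17" --pt "0 0 0 -0.17" --pt "0 0 0 -0.17" --grip 0.5

```text
t: 2.15
eef_pos: [0.553, -0.2965, 0.2198]
tool_rot: [0.697, -0.099, 0.703, 0.105]
force: [0.4, 0.9, 0.6]
opening: 0.503
```

```bash
cat >> h.py <<'E'
def delta(s,tgt):
    R=Rt(s['tool_rot']); return (R.T@(np.array(tgt)-s['eef_pos'])*100).round(2)
def jaw(s):
    z=Rt(s['tool_rot'])[:,2]; return np.degrees(np.arctan2(z[1],z[0])).round(1)
def look(n,tag):
    from rig import telemetry,imaging
    s=telemetry.state(); c=imaging.get_calibration(n); p,d=imaging.get_image(n)
    cv2.imwrite(f'pics/{tag}.png',p[...,::-1]); np.savez(tag+'.npz',p=p,d=d,K=c['intrinsics'],V=c['view'])
    return s,p,d,c['intrinsics'],c['view']
E
python3 - <<'E'
from h import *
s,p,d,K,V=look('wrist','w1')
R=Rt(s['tool_rot']);print(R.round(3),jaw(s),s['joint_pos'].round(2),s['eef_pos'])
c=-V[:3,:3].T@V[:3,3];print('cam in tool',(R.T@(c-s['eef_pos'])).round(4))
print('expect px B',proj(K,V,[.547,-.306,.028]))
E
```

```text
[[-0.01  -0.285  0.958]
 [ 0.006  0.958  0.285]
 [-1.     0.008 -0.008]] 16.6 [ 0.67  0.48 -0.39  1.54  0.19  1.17  0.53] [ 0.55299416 -0.2965222   0.21978789]
cam in tool [-0.1573  0.0672  0.001 ]
expect px B [[275.89441513 196.15130585]]
```

View pics/w1.png

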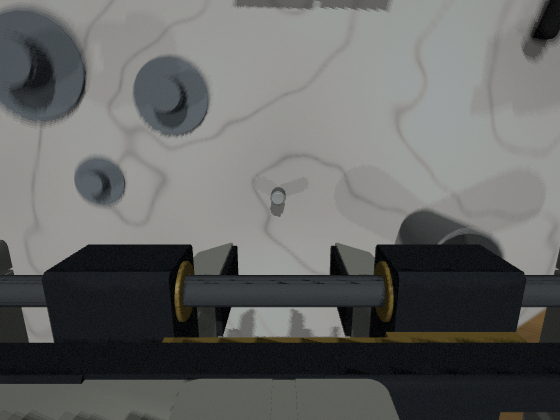

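The wrist view shows sinker B at (278,196), where predicted, with the middle cap at (172,95). I'll refine both by depth band and ray.

```bash
cat >> h.py <<'E'
def topface(p,d,K,V,xy,h,r=.03,tol=.004):
    W=cloud(K,V,d); b=(d>0)&(np.hypot(W[...,0]-xy[0],W[...,1]-xy[1])<r)&(abs(W[...,2]-h)<tol)
    N,L,S,C=cv2.connectedComponentsWithStats(b.astype(np.uint8)); i=1+np.argmax(S[1:,4])
    g=ray(K,V,np.argwhere(L==i)[:,::-1],h); (c,rad)=cv2.minEnclosingCircle((g[:,:2]*1000).astype(np.float32))
    return np.r_[g.mean(0)[:2]].round(4),(np.array(c)/1000).round(4),round(rad,1),C[i].round(1)
E
python3 - <<'E'
from h import *
from rig import telemetry
z=np.load('w1.npz');a=(z['p'],z['d'],z['K'],z['V'])
print(topface(*a,(.547,-.306),.028),topface(*a,(.410,-.237),.026))
s=telemetry.state();print(delta(s,(.547,-.306,.10)),delta(s,(.547,-.306,.012)))
E
```

```text
(array([ 0.5488, -0.307 ]), array([ 0.5488, -0.307 ]), 7.7, array([277.3, 197.5])) (array([ 0.4136, -0.238 ]), array([ 0.4137, -0.2384]), 17.2, array([164.6,  92.2]))
[11.97 -0.81 -0.73] [20.77 -0.89 -0.67]
```

Request:
step_arm --pt "2 -0.3 -0.3 0" --pt "5 -0.3 -0.2 0" --pt "5 -0.2 -0.1 0" --pt "0.5 0 0 0" --pt "0 0 0 0"

```text
t: 2.82
eef_pos: [0.5492, -0.3064, 0.0935]
tool_rot: [0.698, -0.098, 0.702, 0.103]
force: [0.2, -0.4, 0.9]
opening: 0.501
```

Run:
```python
from h import *
s,p,d,K,V=look('wrist','w2')
print(s['eef_pos'],jaw(s))
print('expect px B',proj(K,V,[.548,-.3065,.028]))
try: print(topface(p,d,K,V,(.547,-.306),.028))
except Exception as e: print(e)
print(delta(s,(.548,-.3065,.012)))
```

```text
[ 0.54924451 -0.30639061  0.0934515 ] 16.3
expect px B [[280.81118378 223.1509084 ]]
(array([ 0.5487, -0.3066]), array([ 0.5486, -0.3065]), 7.9, array([281.7, 223.5]))
[ 8.15 -0.03 -0.08]
```

View pics/w2.png

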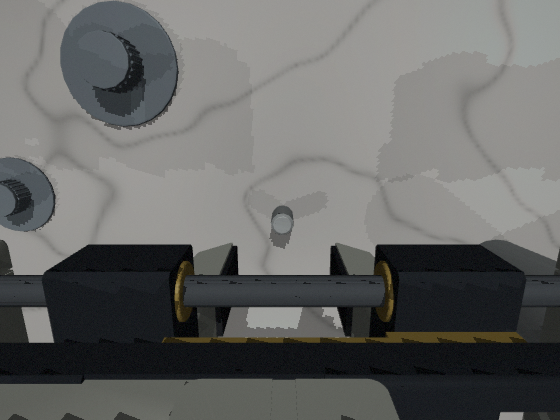

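B is at (281,223), directly between the fingers in the jaw direction.

Request:
step_arm --pt "4 0 -0.05 0" --pt "3 0 0 0" --pt "1.1 0 0 0" --pt "0 0 0 0"

```text
t: 3.38
eef_pos: [0.5546, -0.3086, 0.0198]
tool_rot: [0.702, -0.101, 0.698, 0.099]
force: [-1.0, 0.2, 0.2]
opening: 0.501
```

Run:
```python
from h import *
from rig import telemetry
s=telemetry.state();print(s['eef_pos'],delta(s,(.5486,-.3066,.012)),s['force'],s['opening'],s['t'])
```

```text
[ 0.55464376 -0.30861081  0.01977832] [ 0.77  0.36 -0.53] [-0.9606681   0.22222896  0.15647333] 0.5013596980962749 3.375
```

Request:
step_arm --pt "0.3 0.35 -0.5 0" --pt "0.3 0 0 0" --pt "0 0 0 0"

```text
t: 3.75
eef_pos: [0.5504, -0.3074, 0.0169]
tool_rot: [0.703, -0.101, 0.697, 0.098]
force: [-0.3, 0.2, -1.0]
opening: 0.501
```

Run:
```python
from h import *
from rig import telemetry
s=telemetry.state();print(s['eef_pos'],delta(s,(.5486,-.3066,.012)),s['force'],s['opening'],s['t'],Rt(s['tool_rot'])[:,0])
```

```text
[ 0.55037585 -0.30735179  0.01685917] [ 0.48  0.12 -0.15] [-0.28906915  0.15187963 -0.98011548] 0.5014325577865331 3.75 [ 0.00932792 -0.00374863 -0.99994947]
```

Request:
step_arm --pt "0.5 0.1 -0.15 0" --pt "0.2 0 0 0"

```text
t: 4.0
eef_pos: [0.5489, -0.307, 0.0099]
tool_rot: [0.703, -0.101, 0.697, 0.098]
force: [-0.2, 0.0, 0.1]
opening: 0.5
```

Request:
step_arm --pt "0 0 0 0" --pt "0 0 0 0" --pt "0 0 0 0" --pt "0 0 0 0" --pt "0 0 0 0" --grip 0.05 --force 20

```text
t: 4.62
eef_pos: [0.5488, -0.3069, 0.0096]
tool_rot: [0.703, -0.101, 0.697, 0.098]
force: [-0.4, -0.3, 0.3]
opening: 0.164
```

Request:
step_arm --pt "-4 0 0 0" --pt "-4 1 0 0" --pt "-3 4 0 0" --pt "-1 5 0 0" --pt "0 5 0 0" --pt "0 4 0 0" --pt "0 2 0 0" --pt "0 0 0 0"

```text
t: 5.62
eef_pos: [0.488, -0.0992, 0.1326]
tool_rot: [0.704, -0.101, 0.696, 0.097]
force: [0.4, 0.5, 0.1]
opening: 0.165
```

Run:
```python
from h import *
s,p,d,K,V=look('wrist','w3')
print(s['eef_pos'],jaw(s),s['opening'],Rt(s['tool_rot'])[:,0])
print(proj(K,V,[[.4813,-.0776,.036],[.4669,-.0194,.036],[.4741,-.0485,.054]]))
```

```text
[ 0.48797038 -0.09924864  0.13260381] 16.2 0.1653409605917124 [ 0.01234396 -0.00426164 -0.99991473]
[[280.36466226 181.19073497]
 [283.51117545  97.27811411]
 [282.04809143 142.25826872]]
```

View pics/w3.png

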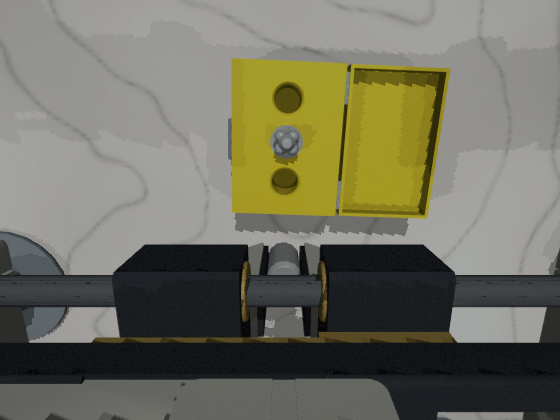

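The wrist view shows the bores at (288,97) and (285,180), the stud at (286,142), and the sinker held in the jaws at (285,258). I'll fit the bore ellipses and the held sinker.

```bash
cat >> h.py <<'E'
def bores(p,K,V,show=True):
    hsv=cv2.cvtColor(p,cv2.COLOR_RGB2HSV); out=[]
    y=((hsv[...,0]>18)&(hsv[...,0]<36)&(hsv[...,1]>120)).astype(np.uint8)
    br=(y>0)&(hsv[...,2]>130)
    cs,_=cv2.findContours((~br).astype(np.uint8),cv2.RETR_LIST,cv2.CHAIN_APPROX_NONE)
    for c in cs:
        A=cv2.contourArea(c)
        if 40<A<6000 and len(c)>12:
            g=ray(K,V,c[:,0,:],.036)[:,:2]*1000
            (cc,ax,an)=cv2.fitEllipse(g.astype(np.float32))
            if 12<min(ax) and max(ax)<26: out.append((np.array(cc).round(1),np.array(ax).round(1),c[:,0].mean(0).round(1)))
    return out
E
python3 - <<'E'
from h import *
z=np.load('w3.npz');p,d,K,V=z['p'],z['d'],z['K'],z['V']
for o in bores(p,K,V): print(o)
z=np.load('top0.npz')
for o in bores(z['p'],z['K'],z['V']): print('top',o)
W=cloud(K,V,d)
# held sinker points
b=np.zeros(d.shape,bool); b[240:276,268:302]=1
q=W[b]; print([W[r,285].round(3) for r in range(240,278,5)])
crop(p,285,180,100,'pics/w3c.png',4)
from rig import telemetry
s=telemetry.state();print('sinker expect TCP+z9mm..',proj(K,V,[s['eef_pos'],s['eef_pos']+[0,0,-.0096]]))
E
```

```text
(array([484. , -76.5]), array([20.2, 20.4]), array([284.3, 180.6]))
(array([469.7, -18.5]), array([20.5, 20.8]), array([287.6,  97.1]))
top (array([467.7, -18.5]), array([21.8, 21.9]), array([287.8, 236.2]))
[array([ 0.502, -0.134,  0.001]), array([ 0.488, -0.092,  0.13 ]), array([ 0.488, -0.092,  0.135]), array([ 0.487, -0.092,  0.142]), array([ 0.487, -0.092,  0.148]), array([ 0.488, -0.093,  0.15 ]), array([ 0.488, -0.095,  0.151]), array([ 0.48 , -0.071,  0.209])]
sinker expect TCP+z9mm.. [[281.46632886 263.1416908 ]
 [281.37773279 255.62992739]]
```

View pics/w3c.png

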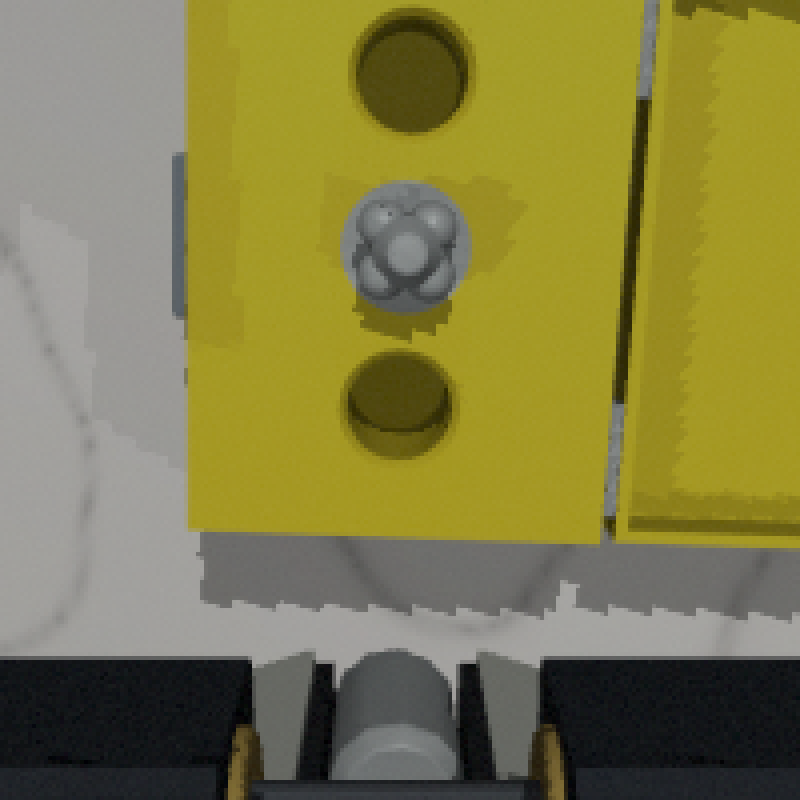

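Run:
```python
from h import *
from rig import telemetry
s=telemetry.state();print(delta(s,(.4817,-.0772,.065)))
```

```text
[ 6.74  2.46 -0.06]
```

Request:
step_arm --pt "2 1.5 0 0" --pt "3 1 0 0" --pt "1.5 0 0 0" --pt "0 0 0 0"

```text
t: 6.18
eef_pos: [0.4846, -0.082, 0.0661]
tool_rot: [0.705, -0.1, 0.696, 0.093]
force: [-1.4, -0.4, -0.8]
opening: 0.165
```

Run:
```python
from h import *
from rig import telemetry
s=telemetry.state();print(s['eef_pos'],delta(s,(.4817,-.0772,.055)),Rt(s['tool_rot'])[:,0],jaw(s))
```

```text
[ 0.4845589  -0.08200243  0.06613164] [ 1.11  0.55 -0.16] [ 0.01490752 -0.00707423 -0.99986385] 15.7
```

Request:
step_arm --pt "0.6 0.5 -0.15 0" --pt "0.5 0 0 0" --pt "0 0 0 0"

```text
t: 6.55
eef_pos: [0.4832, -0.0789, 0.0558]
tool_rot: [0.706, -0.099, 0.695, 0.092]
force: [0.7, 0.6, 0.3]
opening: 0.164
```

Run:
```python
from h import *
s,p,d,K,V=look('side','s1')
w=look('wrist','w4')
print(w[0]['eef_pos'],delta(w[0],(.4817,-.0772,.05)))
u=proj(K,V,[.4817,-.0772,.036])[0].astype(int);crop(p,*u,60,'pics/s1c.png',6)
```

```text
[ 0.48333328 -0.07883817  0.05598524] [ 0.59  0.21 -0.12]
```

View pics/s1c.png

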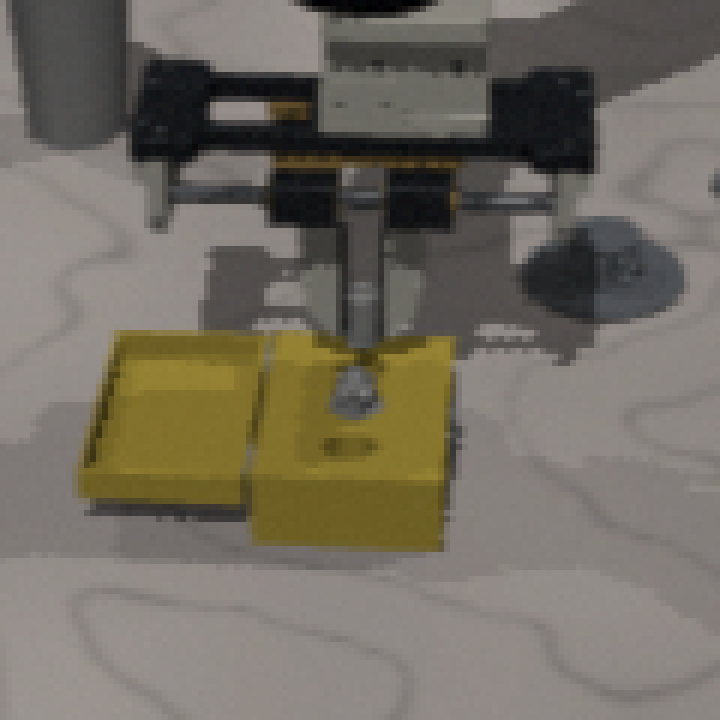

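View pics/w4.png

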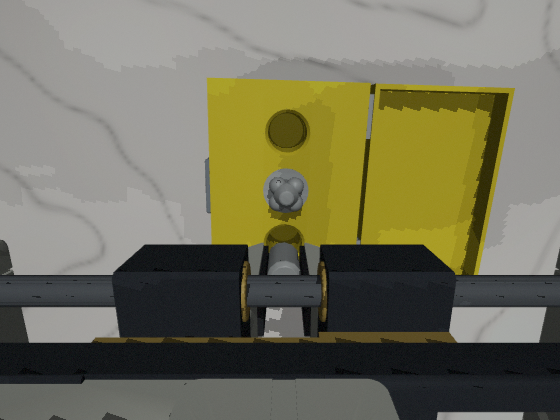

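The side crop shows the sinker above the far bore, behind the stud. In the wrist view it is in line with bore0 in column 285. I'll nudge it and descend.

Request:
step_arm --pt "0 0.25 -0.1 0" --pt "0 0.1 -0.05 0" --pt "0 0 0 0"

```text
t: 7.02
eef_pos: [0.4811, -0.0756, 0.0565]
tool_rot: [0.707, -0.1, 0.694, 0.092]
force: [0.3, 0.4, 0.1]
opening: 0.165
```

Run:
```python
from h import *
s,p,d,K,V=look('wrist','w5')
print(s['eef_pos'],delta(s,(.4817,-.0772,.05)),s['force'])
for o in bores(p,K,V): print(o)
```

```text
[ 0.48110691 -0.07562792  0.05651528] [ 0.65 -0.16  0.  ] [0.31367285 0.40394695 0.10963867]
(array([469.7, -17.9]), array([20.6, 21.9]), array([289.7, 137.8]))
```

Request:
step_arm --pt "0.3 -0.12 0.05 0" --pt "0.5 0 0 0" --pt "0 0 0 0"

```text
t: 7.45
eef_pos: [0.4821, -0.077, 0.0479]
tool_rot: [0.707, -0.099, 0.694, 0.092]
force: [-0.3, 0.1, 0.3]
opening: 0.161
```

Request:
step_arm --pt "0.4 0 0 0" --pt "0 0 0 0"

```text
t: 7.7
eef_pos: [0.4822, -0.0769, 0.0434]
tool_rot: [0.707, -0.099, 0.695, 0.092]
force: [-0.8, 0.0, -1.1]
opening: 0.162
```

Request:
step_arm --pt "0.35 0 0 0" --pt "0 0 0 0"

```text
t: 7.95
eef_pos: [0.4822, -0.0769, 0.0397]
tool_rot: [0.707, -0.099, 0.695, 0.092]
force: [0.4, -0.7, -0.8]
opening: 0.164
```

Run:
```python
from h import *
from rig import telemetry
s=telemetry.state();print(s['eef_pos'],s['force'],s['torque'])
```

```text
[ 0.48223843 -0.07694932  0.0396833 ] [ 0.39622421 -0.69752043 -0.82025277] [ 0.00902393 -0.06959957 -0.0257583 ]
```

No resistance with about 6 mm of the sinker in the bore. Releasing gently.

Request:
step_arm --pt "0 0 0 0" --pt "0 0 0 0" --pt "0 0 0 0" --grip 0.4

```text
t: 8.32
eef_pos: [0.4825, -0.0769, 0.0399]
tool_rot: [0.707, -0.099, 0.694, 0.092]
force: [-0.2, 0.8, -1.1]
opening: 0.391
```

Request:
step_arm --pt "-3 0 0 0" --pt "-4 0 0 0" --pt "-1 0 0 0" --pt "0 0 0 0"

```text
t: 8.82
eef_pos: [0.4805, -0.0763, 0.1215]
tool_rot: [0.706, -0.099, 0.695, 0.092]
force: [0.5, 0.7, -0.5]
opening: 0.4
```

Run:
```python
from h import *
s,p,d,K,V=look('top','t1')
print(s['eef_pos'],s['joint_pos'].round(2),Rt(s['tool_rot']).round(3),delta(s,(.4085,.298,.15)))
W=cloud(K,V,d);
crop(p,300,236,40,'pics/t1c.png',8)
s,p,d,K,V=look('side','s2');crop(p,300,214,40,'pics/s2c.png',8)
```

```text
[ 0.48051049 -0.07629566  0.12149893] [ 0.39  0.37 -0.44  2.02  0.23  0.78  0.09] [[ 0.018 -0.268  0.963]
 [-0.008  0.963  0.269]
 [-1.    -0.012  0.015]] [-3.27 37.95  3.16]
```

View pics/t1c.png

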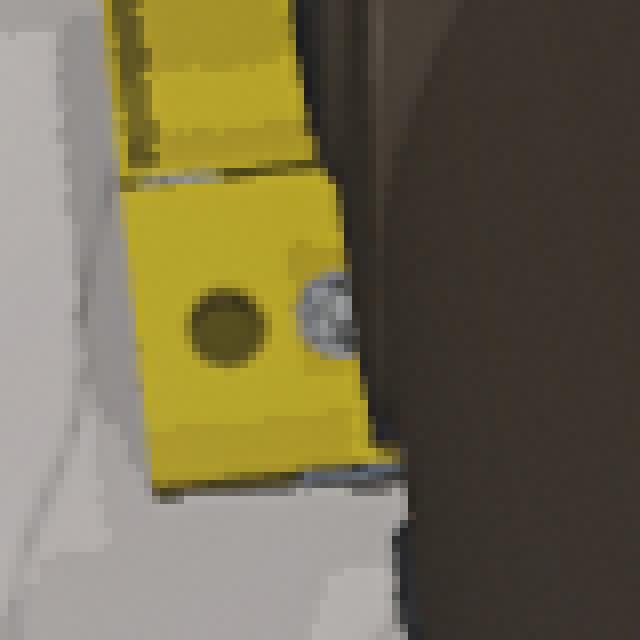

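View pics/s2c.png

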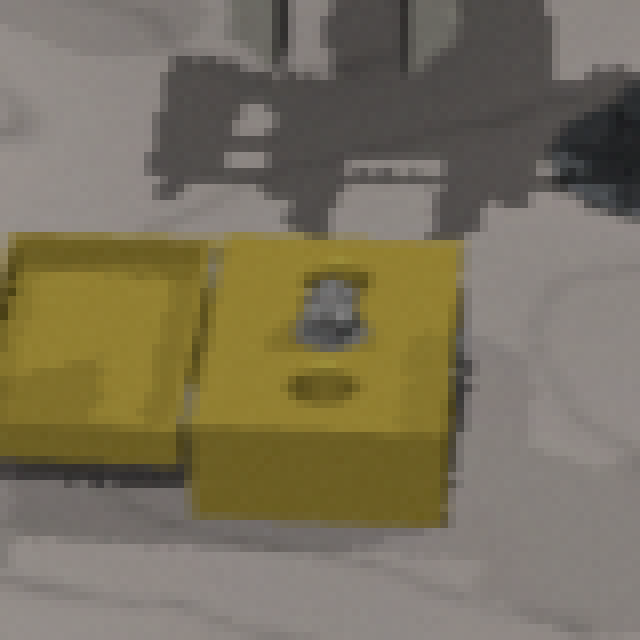

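Nothing stands proud of bore0 in the side crop, and the top crop is blocked by the arm, so the sinker appears to be in. I'll confirm on the way back. Now to sinker A.

Request:
step_arm --pt "-2 4 0.4 0" --pt "-1 5 0.4 0" --pt "0 5 0.4 0" --pt "0 5 0.4 0" --pt "0 5 0.4 0" --pt "0 5 0.4 0" --pt "0 5 0.4 0" --pt "0 4 0.4 0"

```text
t: 9.93
eef_pos: [0.4045, 0.3046, 0.1379]
tool_rot: [0.702, -0.097, 0.7, 0.089]
force: [1.2, -0.3, 0.2]
opening: 0.402
```

Run:
```python
from h import *
s,p,d,K,V=look('wrist','w6')
print(s['eef_pos'],jaw(s),s['joint_pos'].round(2),topface(p,d,K,V,(.4085,.298),.028),Rt(s['tool_rot'])[:,0],delta(s,(.4085,.298,.08)))
s,p,d,K,V=look('top','t2');crop(p,300,236,40,'pics/t2c.png',8)
```

```text
[0.40446747 0.30458268 0.13786377] 15.1 [-0.33  0.41 -0.55  1.93  0.28  0.89 -0.77] (array([0.4106, 0.2993]), array([0.4103, 0.2993]), 8.0, array([287.9, 213.4])) [ 0.00303116 -0.01155485 -0.99992865] [ 5.79 -0.67  0.22]
```

View pics/w6.png

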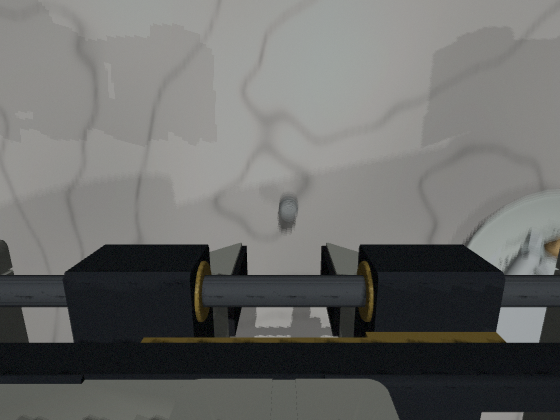

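View pics/t2c.png

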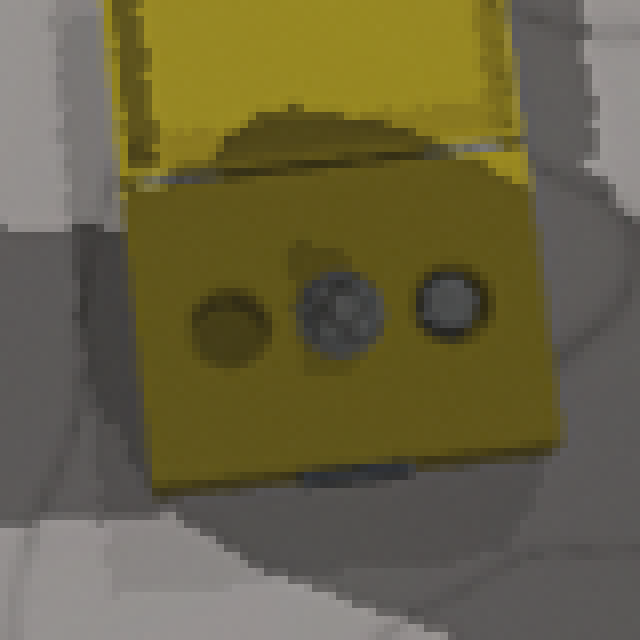

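The top crop shows the sinker down in bore0 at crop (452,303) (B done), and the wrist view shows A at (288,213).

Request:
step_arm --pt "3 -0.5 0.2 0" --pt "4 -0.1 0 0" --pt "2 0 0 0" --pt "0.5 0 0 0" --pt "0 0 0 0"

```text
t: 10.65
eef_pos: [0.4057, 0.2983, 0.0365]
tool_rot: [0.699, -0.099, 0.702, 0.09]
force: [0.3, 0.4, 0.3]
opening: 0.401
```

Run:
```python
from h import *
s,p,d,K,V=look('wrist','w7')
print(s['eef_pos'],jaw(s),topface(p,d,K,V,(.4085,.298),.028),delta(s,(.4088,.2987,.010)))
```

```text
[0.40573889 0.29827032 0.03651041] 15.4 (array([0.4104, 0.2999]), array([0.4104, 0.2999]), 8.0, array([291.1, 253.8])) [ 2.65 -0.01  0.32]
```

Request:
step_arm --pt "0.5 0.05 0.3 0" --pt "1 0 0 0" --pt "1 0 0 0" --pt "0.2 0 0 0" --pt "0 0 0 0"

```text
t: 11.32
eef_pos: [0.4099, 0.3, 0.0094]
tool_rot: [0.7, -0.099, 0.701, 0.091]
force: [0.3, -0.3, -0.4]
opening: 0.4
```

Run:
```python
from h import *
from rig import telemetry
s=telemetry.state();print(s['eef_pos'],delta(s,(.4088,.299,.010)),s['force'])
```

```text
[0.40992411 0.30000749 0.00942399] [-0.06 -0.07 -0.14] [ 0.30400418 -0.31542552 -0.36928508]
```

Request:
step_arm --pt "0 -0.07 -0.12 0" --pt "0 0 0 0"

```text
t: 11.58
eef_pos: [0.4089, 0.2991, 0.0097]
tool_rot: [0.7, -0.099, 0.701, 0.091]
force: [0.1, 0.6, -0.1]
opening: 0.4
```

Request:
step_arm --pt "0 0 0 0" --pt "0 0 0 0" --pt "0 0 0 0" --pt "0 0 0 0" --pt "0 0 0 0" --grip 0.05 --force 20

```text
t: 12.2
eef_pos: [0.4091, 0.2992, 0.01]
tool_rot: [0.701, -0.099, 0.701, 0.091]
force: [0.2, -0.1, -1.0]
opening: 0.167
```

Request:
step_arm --pt "-4 0 0 0" --pt "-4 -2 -0.2 0" --pt "-1.5 -5 -0.4 0" --pt "0 -5.2 -0.4 0" --pt "0 -5.2 -0.5 0" --pt "0 -5.2 -0.5 0" --pt "0 -5 -0.5 0" --pt "0 -4 -0.4 0"

```text
t: 13.2
eef_pos: [0.4675, -0.0171, 0.1118]
tool_rot: [0.701, -0.101, 0.7, 0.094]
force: [0.1, 0.8, -0.2]
opening: 0.162
```

Run:
```python
from h import *
from rig import telemetry
s=telemetry.state();print(s['eef_pos'],jaw(s),delta(s,(.4676,-.0188,.08)),s['opening'],Rt(s['tool_rot'])[:,0])
```

```text
[ 0.46747854 -0.01712116  0.11181683] 15.8 [ 3.18 -0.13 -0.04] 0.16180767569167326 [ 0.00360067 -0.00887933 -0.9999541 ]
```

Request:
step_arm --pt "2 -0.1 0 0" --pt "2 0 0 0" --pt "1 0 0 0" --pt "0 0 0 0"

```text
t: 13.7
eef_pos: [0.4684, -0.0235, 0.0608]
tool_rot: [0.702, -0.098, 0.7, 0.091]
force: [-0.1, -0.6, 0.2]
opening: 0.164
```

Run:
```python
from h import *
s,p,d,K,V=look('wrist','w8')
print(s['eef_pos'],delta(s,(.4676,-.0188,.05)))
s,p,d,K,V=look('side','s3');crop(p,300,214,40,'pics/s3c.png',8)
```

```text
[ 0.46842606 -0.02353829  0.06075749] [1.07 0.49 0.04]
```

View pics/w8.png

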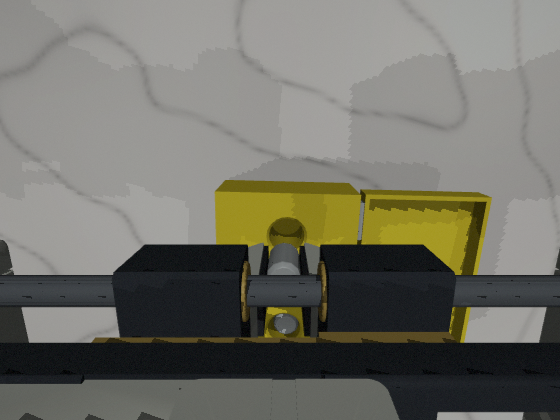

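View pics/s3c.png

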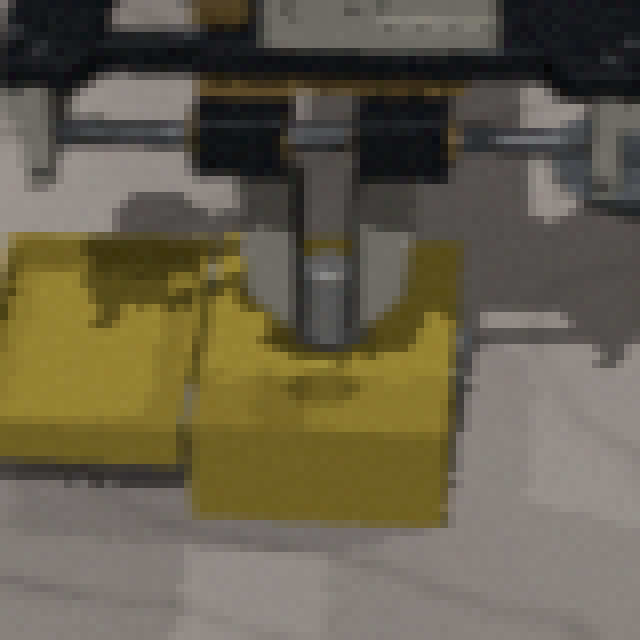

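The wrist view has bore1 at (287,235) and the sinker at (286,258). It is aligned along the jaw and needs +4.9 mm in y.

Request:
step_arm --pt "0.3 0.45 0 0" --pt "0 0.1 0 0" --pt "0 0 0 0"

```text
t: 14.18
eef_pos: [0.4684, -0.0171, 0.0595]
tool_rot: [0.703, -0.099, 0.698, 0.091]
force: [0.5, -0.3, -1.1]
opening: 0.163
```

Run:
```python
from h import *
from rig import telemetry
s=telemetry.state();print(s['eef_pos'],delta(s,(.4676,-.0188,.048)))
```

```text
[ 0.4683861  -0.01707931  0.05951547] [ 1.15 -0.13 -0.13]
```

Request:
step_arm --pt "0.5 -0.12 -0.1 0" --pt "0.6 0 0 0" --pt "0 0 0 0"

```text
t: 14.55
eef_pos: [0.4678, -0.0189, 0.0478]
tool_rot: [0.703, -0.099, 0.698, 0.091]
force: [0.3, 0.1, -0.2]
opening: 0.165
```

Run:
```python
from h import *
from rig import telemetry
s=telemetry.state();print(s['eef_pos'],delta(s,(.4676,-.0188,.040)))
```

```text
[ 0.46776392 -0.01892593  0.04781549] [ 0.78  0.03 -0.02]
```

Request:
step_arm --pt "0.4 0 0 0" --pt "0.35 0 0 0" --pt "0 0 0 0"

```text
t: 14.92
eef_pos: [0.4678, -0.019, 0.0396]
tool_rot: [0.703, -0.099, 0.698, 0.091]
force: [-0.2, 0.7, -0.8]
opening: 0.164
```

Request:
step_arm --pt "0 0 0 0" --pt "0 0 0 0" --pt "0 0 0 0" --grip 0.4

```text
t: 15.3
eef_pos: [0.4681, -0.019, 0.0399]
tool_rot: [0.703, -0.099, 0.698, 0.091]
force: [-0.1, -0.1, -0.4]
opening: 0.39
```

Request:
step_arm --pt "-3 0 0 0" --pt "-4 0 0 0" --pt "-2 -2 0 0" --pt "0 -5 0 0" --pt "0 -5 0 0" --pt "0 -4 0 0" --pt "0 0 0 0" --grip 0.6

```text
t: 16.18
eef_pos: [0.512, -0.1763, 0.1361]
tool_rot: [0.704, -0.101, 0.697, 0.091]
force: [-0.9, 1.3, 0.3]
opening: 0.6
```

Run:
```python
from h import *
s,p,d,K,V=look('wrist','w9')
print(s['eef_pos'],jaw(s),delta(s,(.4105,-.237,.12)))
s,p,d,K,V=look('side','s4');crop(p,300,214,40,'pics/s4c.png',8)
```

```text
[ 0.51204565 -0.17633181  0.13611754] 15.6 [  1.57  -3.09 -11.42]
```

View pics/w9.png

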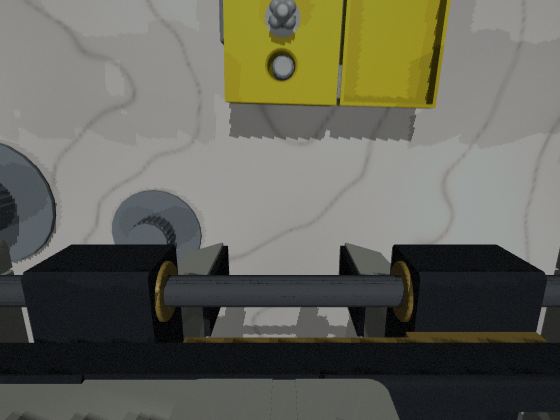

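The wrist view shows bore0 filled at (282,66), the cap at (157,225), and bore1 out of frame. Moving over the cap. I'll check bore1 from the top camera.

Request:
step_arm --pt "0 -0.8 -3 0" --pt "0 -0.8 -4 0" --pt "0 -0.8 -3.5 0" --pt "0 -0.5 -0.8 0" --pt "0 0 0 0"

```text
t: 16.9
eef_pos: [0.4092, -0.2244, 0.1357]
tool_rot: [0.703, -0.105, 0.696, 0.099]
force: [-0.2, 0.5, -0.0]
opening: 0.6
```

Run:
```python
from h import *
s,p,d,K,V=look('wrist','w10')
print(s['eef_pos'],jaw(s),topface(p,d,K,V,(.411,-.237),.026),delta(s,(.4108,-.2370,.007)),Rt(s['tool_rot'])[:,0])
s,p,d,K,V=look('top','t3');crop(p,300,236,40,'pics/t3c.png',8)
```

```text
[ 0.40919927 -0.22439568  0.13568545] 16.6 (array([ 0.4124, -0.2371]), array([ 0.412 , -0.2369]), 17.5, array([280.5, 221.2])) [12.88 -1.12 -0.32] [ 0.01113782 -0.00720989 -0.99991198]
```

View pics/w10.png

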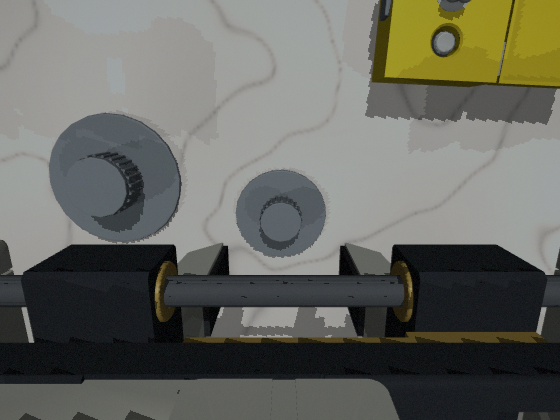

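View pics/t3c.png

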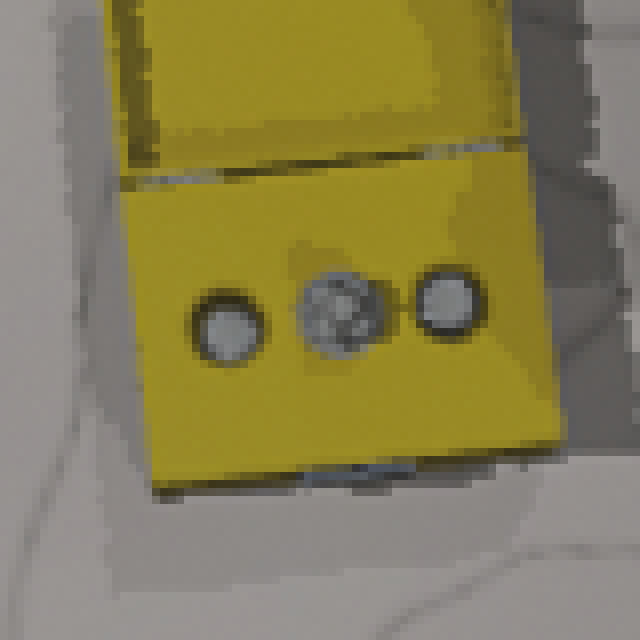

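Both sinkers show in their bores at crop (228,328) and (452,303). The middle cap is at wrist (281,215), hub up with radius 17.5 mm. Descending around the hub.

Request:
step_arm --pt "2 -1 -0.2 0" --pt "4 -0.2 0 0" --pt "4 0 0 0" --pt "0.5 0 0 0" --pt "0 0 0 0"

```text
t: 17.62
eef_pos: [0.4205, -0.233, 0.0299]
tool_rot: [0.705, -0.108, 0.693, 0.102]
force: [-0.6, 0.6, -0.6]
opening: 0.602
```

Run:
```python
from h import *
s,p,d,K,V=look('wrist','w11')
print(s['eef_pos'],jaw(s),delta(s,(.4106,-.2373,.007)),Rt(s['tool_rot'])[:,0])
print(topface(p,d,K,V,(.411,-.237),.026))
```

```text
[ 0.42053944 -0.23296082  0.02993969] 17.1 [ 2.28 -0.1  -1.11] [ 0.01814286 -0.00633448 -0.99981534]
(array([ 0.4114, -0.2336]), array([ 0.4124, -0.2364]), 16.9, array([263.9, 254. ]))
```

View pics/w11.png

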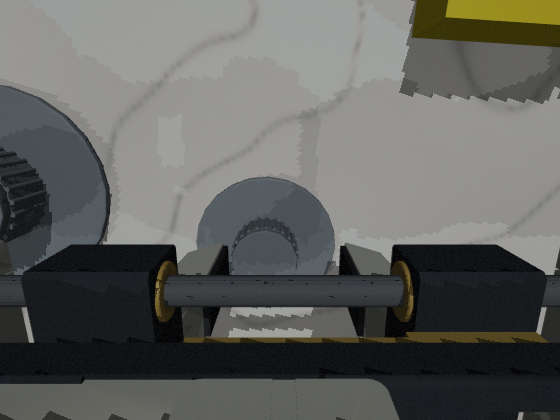

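The hub is left of centre in the wrist view at (264,250). The tool drifted +11 mm during the descent, so I'll correct before going lower.

Request:
step_arm --pt "0 -0.1 -1.1 0" --pt "0 0 0 0"

```text
t: 17.92
eef_pos: [0.4108, -0.2381, 0.0321]
tool_rot: [0.706, -0.109, 0.692, 0.101]
force: [0.3, 0.3, 0.7]
opening: 0.598
```

Request:
step_arm --pt "0.6 0 -0.1 0" --pt "0.6 0 -0.1 0" --pt "0 0 0 0"

```text
t: 18.3
eef_pos: [0.4094, -0.2396, 0.0202]
tool_rot: [0.707, -0.109, 0.692, 0.1]
force: [-0.4, 0.3, -0.6]
opening: 0.6
```

Run:
```python
from h import *
s,p,d,K,V=look('wrist','w12')
print(s['eef_pos'],jaw(s),delta(s,(.4106,-.2373,.006)),Rt(s['tool_rot'])[:,0])
print(topface(p,d,K,V,(.411,-.237),.026))
```

```text
[ 0.40938792 -0.23956216  0.02023076] 17.0 [1.42 0.2  0.15] [ 0.02298758 -0.00960306 -0.99968963]
(array([ 0.411 , -0.2329]), array([ 0.4119, -0.2355]), 17.1, array([289.1, 254.4]))
```

View pics/w12.png

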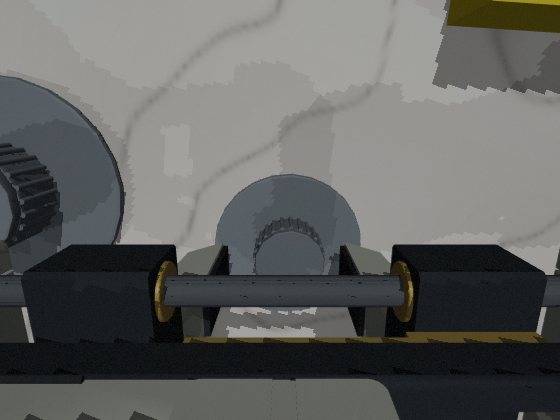

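Request:
step_arm --pt "0.4 0.22 0.12 0" --pt "0.5 0 0 0" --pt "0 0 0 0"

```text
t: 18.73
eef_pos: [0.4105, -0.2368, 0.0106]
tool_rot: [0.707, -0.109, 0.692, 0.1]
force: [1.4, 0.1, -0.4]
opening: 0.597
```

Run:
```python
from h import *
from rig import telemetry
s=telemetry.state();print(s['eef_pos'],delta(s,(.4106,-.237,.006)),s['force'])
```

```text
[ 0.41050379 -0.23675629  0.01064486] [ 0.46 -0.02 -0.01] [ 1.36634974  0.06864225 -0.42196429]
```

Request:
step_arm --pt "0.4 0 0 0" --pt "0 0 0 0"

```text
t: 18.98
eef_pos: [0.4107, -0.2367, 0.0063]
tool_rot: [0.707, -0.109, 0.692, 0.1]
force: [0.1, 0.2, -0.6]
opening: 0.599
```

Request:
step_arm --pt "0 0 0 0" --pt "0 0 0 0" --pt "0 0 0 0" --pt "0 0 0 0" --pt "0 0 0 0" --grip 0.25 --force 40

```text
t: 19.6
eef_pos: [0.4107, -0.2368, 0.0066]
tool_rot: [0.707, -0.109, 0.692, 0.1]
force: [-0.5, 0.1, -0.8]
opening: 0.363
```

Run:
```python
from h import *
from rig import telemetry
s=telemetry.state();print(s['eef_pos'],s['force'],s['opening']*92)
```

```text
[ 0.41070932 -0.23683586  0.00655193] [-0.45904491  0.13250163 -0.80727775] 33.35180992494595
```

Request:
step_arm --pt "-3 0 0 0" --pt "-5 0 0 0" --pt "-4 2 2 0" --pt "-1 4 3 0" --pt "0 4.5 3 0" --pt "0 4 2.5 0" --pt "0 0 0 0"

```text
t: 20.48
eef_pos: [0.4678, -0.0618, 0.1412]
tool_rot: [0.708, -0.108, 0.691, 0.099]
force: [-1.0, -0.7, -0.3]
opening: 0.361
```

Run:
```python
from h import *
s,p,d,K,V=look('wrist','w13')
print(s['eef_pos'],jaw(s),delta(s,(.4747,-.0482,.075)),Rt(s['tool_rot'])[:,0],s['opening']*92,s['joint_pos'])
s,p,d,K,V=look('side','s5');crop(p,300,200,60,'pics/s5c.png',6)
```

```text
[ 0.467817   -0.06184347  0.14116229] 16.9 [6.62 1.21 0.91] [ 0.02573698 -0.00835215 -0.99963386] 33.19646631460299 [ 0.45652756  0.33042648 -0.54908081  2.02962006  0.24825199  0.81735985
  0.0586366 ]
```

View pics/w13.png

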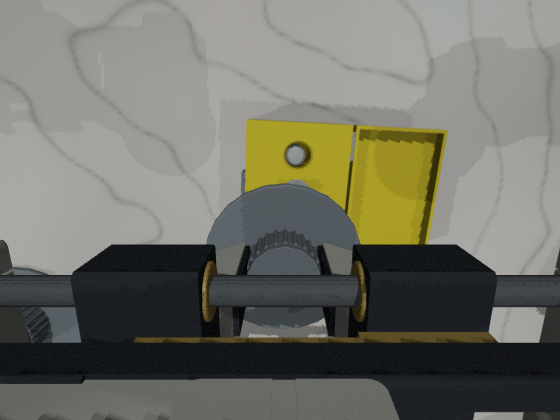

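View pics/s5c.png

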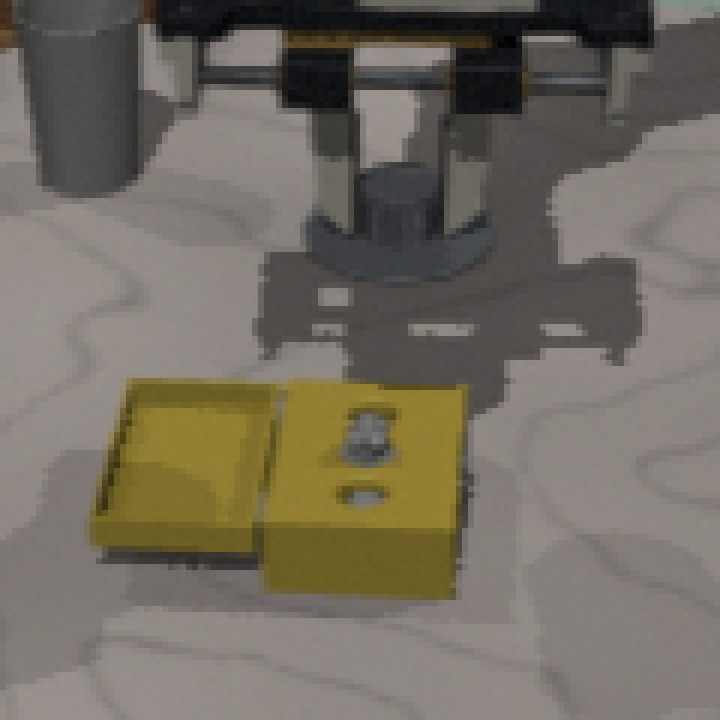

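Run:
```python
from h import *
from rig import telemetry
z=np.load('w13.npz');p,d,K,V=z['p'],z['d'],z['K'],z['V']
s=telemetry.state();R=Rt(s['tool_rot']);t=s['eef_pos']
W=cloud(K,V,d); T=(W-t)@R
m=(d>0)&(abs(T[...,0]-.0025)<.005)&(np.hypot(T[...,1],T[...,2])<.06); m[242:]=0
N,L,S,C=cv2.connectedComponentsWithStats(m.astype(np.uint8)); i=1+np.argmax(S[1:,4]);print(S[i])
pts=[]
for u in range(215,352,3):
    c=np.where(L[:,u]==i)[0]
    if len(c): pts.append((u,c.min()-.5))
pts=np.array(pts);pts=pts[pts[:,1]<238]
# intersect rays with tool plane x=.0025
Rc=V[:3,:3];c0=-Rc.T@V[:3,3]
dr=np.c_[(pts[:,0]-K[0,2])/K[0,0],(pts[:,1]-K[1,2])/K[1,1],np.ones(len(pts))]@Rc
o=(c0-t)@R; dt=dr@R; P=o+dt*((.0025-o[0])/dt[:,0])[:,None]
from scipy.optimize import least_squares
f=least_squares(lambda q:np.hypot(P[:,1]-q[0],P[:,2]-q[1])-q[2],[0,0,.04]);print(f.x.round(4),abs(f.fun).max())
f=least_squares(lambda q:np.hypot(P[:,1]-q[0],P[:,2]-q[1])-.04,[0,0]);print(f.x.round(4),abs(f.fun).max())
# bore1 now
print([ (o) for o in bores(p,K,V)])
```

```text
[ 207  183  153   59 6362]
[0.0027 0.0029 0.0393] 0.00034139032218333254
[0.0019 0.0029] 0.0004766129575558345
[(array([469.3, -18.7]), array([19.9, 20.3]), array([297.5, 154.4]))]
```

Run:
```python
from h import *
from rig import telemetry
s=telemetry.state();print(delta(s,(.4743,-.0492,.075)))
```

```text
[6.56 1.47 1.08]
```

Request:
step_arm --pt "2 0.8 0.5 0" --pt "3 0.3 0.3 0" --pt "1 0 0 0" --pt "0 0 0 0"

```text
t: 21.08
eef_pos: [0.4715, -0.0599, 0.0792]
tool_rot: [0.707, -0.105, 0.693, 0.093]
force: [-0.3, -0.1, -0.4]
opening: 0.362
```

Run:
```python
from h import *
from rig import telemetry
s=telemetry.state();print(s['eef_pos'],delta(s,(.4743,-.0492,.068)),Rt(s['tool_rot'])[:,0])
```

```text
[ 0.47153378 -0.05986587  0.07917014] [1.11 0.97 0.54] [ 0.0224931  -0.01326694 -0.99965897]
```

Request:
step_arm --pt "0.3 0.9 0.5 0" --pt "0.5 0 0 0" --pt "0 0 0 0"

```text
t: 21.45
eef_pos: [0.4751, -0.0502, 0.0723]
tool_rot: [0.708, -0.104, 0.692, 0.092]
force: [-0.5, -0.1, -0.6]
opening: 0.364
```

Run:
```python
from h import *
s,p,d,K,V=look('side','s6');crop(p,300,205,50,'pics/s6c.png',7)
print(s['eef_pos'],delta(s,(.4743,-.0492,.065)),Rt(s['tool_rot'])[:,0],jaw(s))
```

```text
[ 0.47514107 -0.05018747  0.07229037] [ 0.73  0.13 -0.07] [ 0.02497102 -0.01389681 -0.99959158] 16.0
```

View pics/s6c.png

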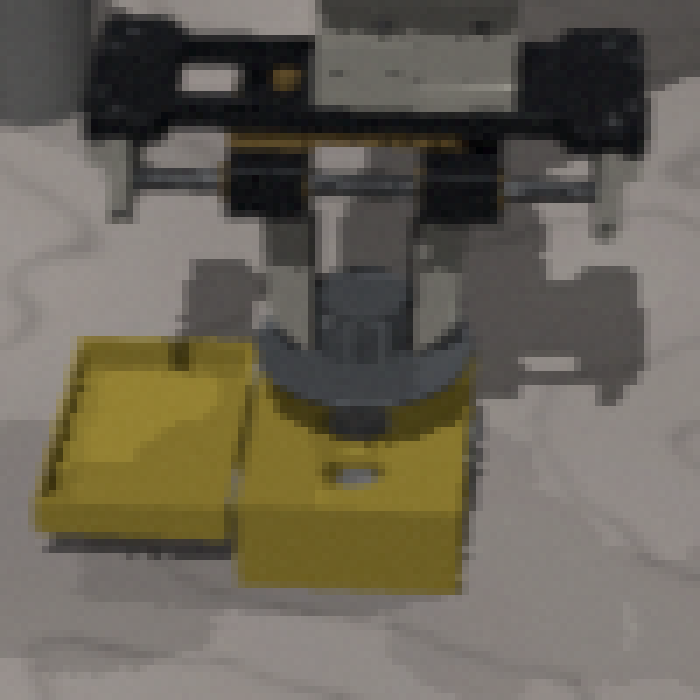

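The side crop shows the cap directly above the stud. I'll cross-check the hub's top centre in the side view.

Run:
```python
from h import *
from rig import telemetry
s=telemetry.state();t=s['eef_pos'];R=Rt(s['tool_rot'])
z=np.load('s6.npz');p,d,K,V=z['p'],z['d'],z['K'],z['V']
c=t-R[:,0]*.0194; print('expected hub top',c.round(4))
print(topface(p,d,K,V,c[:2],c[2],r=.022,tol=.0035))
z=np.load('side0.npz')
print('cap at start side',topface(z['p'],z['d'],z['K'],z['V'],(.4105,-.237),.026,r=.022,tol=.0035))
s2=np.load('s4.npz')
for o in bores(s2['p'],s2['K'],s2['V']): print(o)
```

```text
expected hub top [ 0.4748 -0.0498  0.0919]
(array([ 0.4749, -0.0486]), array([ 0.4749, -0.048 ]), 20.5, array([301.1, 196.8]))
cap at start side (array([ 0.4113, -0.2357]), array([ 0.4106, -0.2348]), 20.9, array([342.3, 187.1]))
```

Request:
step_arm --pt "0.4 0.1 -0.05 0" --pt "0.4 0 0 0" --pt "0 0 0 0" --force 55

```text
t: 21.88
eef_pos: [0.4749, -0.0494, 0.0642]
tool_rot: [0.709, -0.104, 0.692, 0.092]
force: [0.3, -0.5, -1.3]
opening: 0.362
```

Request:
step_arm --pt "0.4 0 0 0" --pt "0 0 0 0"

```text
t: 22.12
eef_pos: [0.4749, -0.0496, 0.0599]
tool_rot: [0.708, -0.104, 0.692, 0.092]
force: [-0.5, -1.0, -0.0]
opening: 0.361
```

Run:
```python
from h import *
from rig import telemetry
s=telemetry.state();print(s['eef_pos'],s['force'],s['torque'],Rt(s['tool_rot'])[:,0])
```

```text
[ 0.47491027 -0.04956013  0.05985423] [-0.48601536 -1.03929331 -0.03010777] [ 0.07796467 -0.08930327  0.03791722] [ 0.02566815 -0.0139973  -0.99957252]
```

Request:
step_arm --pt "0.3 0 0 0" --pt "0.1 0 0 0"

```text
t: 22.38
eef_pos: [0.4751, -0.0496, 0.0557]
tool_rot: [0.709, -0.104, 0.692, 0.092]
force: [-0.2, -0.6, -0.4]
opening: 0.36
```

Request:
step_arm --pt "0.3 0 0 0" --pt "0.1 0 0 0"

```text
t: 22.62
eef_pos: [0.4766, -0.0482, 0.0528]
tool_rot: [0.71, -0.104, 0.691, 0.093]
force: [-4.4, 2.7, 11.0]
opening: 0.358
```

Request:
step_arm --pt "0.4 0 -0.1 0"

```text
t: 22.75
eef_pos: [0.4763, -0.0474, 0.0494]
tool_rot: [0.71, -0.105, 0.69, 0.093]
force: [-1.0, 3.0, 4.3]
opening: 0.362
```

Request:
step_arm --pt "0.4 0 0 0"

```text
t: 22.88
eef_pos: [0.4763, -0.0472, 0.0453]
tool_rot: [0.71, -0.105, 0.69, 0.093]
force: [-1.2, -0.8, -1.8]
opening: 0.365
```

Request:
step_arm --pt "0.4 0 0 0" --pt "0.3 0 0 0"

```text
t: 23.12
eef_pos: [0.4766, -0.0475, 0.0416]
tool_rot: [0.71, -0.106, 0.69, 0.092]
force: [-20.6, 0.9, 66.7]
opening: 0.357
```

Request:
step_arm --pt "0.4 0 0 0" --pt "0.4 0 0 0"

```text
t: 23.38
eef_pos: [0.4767, -0.0477, 0.0406]
tool_rot: [0.711, -0.108, 0.69, 0.09]
force: [-21.6, 1.9, 72.1]
opening: 0.355
```

Run:
```python
from h import *
s,p,d,K,V=look('side','s7');crop(p,300,205,50,'pics/s7c.png',7)
print(s['eef_pos'],s['force'],s['torque'],Rt(s['tool_rot'])[:,0])
```

```text
[ 0.47670577 -0.04771257  0.04063584] [-21.56555692   1.85819424  72.05130952] [ 0.03239267  4.78299932 -0.30304374] [ 0.03307241 -0.02168754 -0.99921763]
```

View pics/s7c.png

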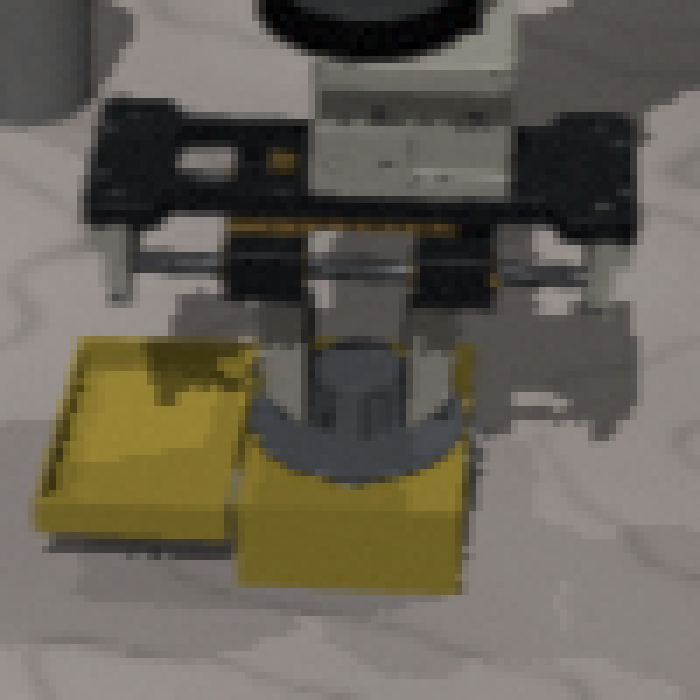

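Seated: the flange is down on the case in the side view, with a 72 N push. I'll ease to a moderate, steady hold.

Request:
step_arm --pt "0.15 0 0 0" --pt "0.15 0 0 0" --pt "0.15 0 0 0"

```text
t: 23.8
eef_pos: [0.4767, -0.0478, 0.0408]
tool_rot: [0.711, -0.11, 0.689, 0.088]
force: [-9.8, 0.3, 34.8]
opening: 0.362
```

Run:
```python
from h import *
from rig import telemetry
s=telemetry.state();print(s['eef_pos'],s['force'],s['torque'],Rt(s['tool_rot'])[:,0])
```

```text
[ 0.47673172 -0.0477528   0.0407729 ] [-9.79686871  0.27927829 34.78490673] [ 0.22366119  2.54449952 -0.17429865] [ 0.03549165 -0.02585    -0.9990356 ]
```

Run:
```python
from h import *
from rig import telemetry
s,p,d,K,V=look('wrist','w14'); R=Rt(s['tool_rot']);t=s['eef_pos']
W=cloud(K,V,d); m=(d>0)&(np.hypot(W[...,0]-t[0],W[...,1]-t[1])<.043)&(abs(W[...,2]-.040)<.007); m[243:]=0
hsv=cv2.cvtColor(p,cv2.COLOR_RGB2HSV); m&=(hsv[...,1]<100)
q=W[m];A=np.c_[q[:,:2],np.ones(len(q))];f=np.linalg.lstsq(A,q[:,2],rcond=None)[0];print('flange',len(q),q[:,2].mean().round(4),f.round(3))
y=(d>0)&(hsv[...,1]>130)&(hsv[...,0]>18)&(hsv[...,0]<36)&(abs(W[...,2]-.036)<.006)&(abs(W[...,0]-t[0])<.05)
q=W[y];print('case top',len(q),np.median(q[:,2]).round(4))
look('top','t4');look('side','s8')
s=telemetry.state();print(s['t'],s['eef_pos'],s['force'])
```

```text
flange 6662 0.0395 [ 0.008 -0.027  0.035]
case top 10407 0.0353
23.95 [ 0.47672409 -0.04774971  0.04078694] [-9.81435747  1.65984729 33.12746299]
```

View pics/w14.png

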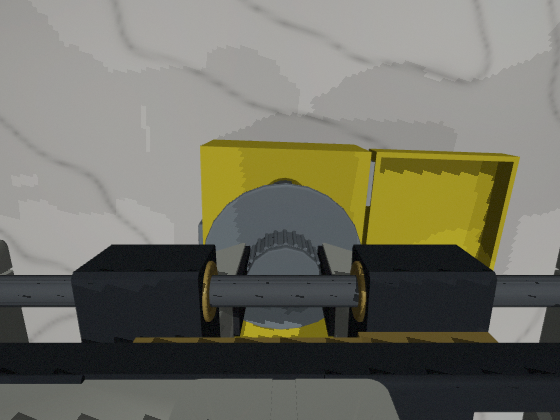

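View pics/s8.png

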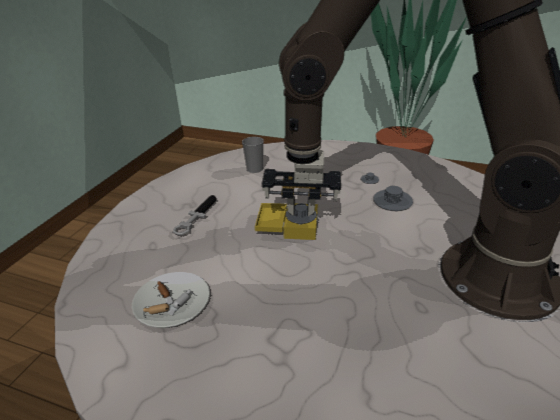

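Run:
```python
from h import *
z=np.load('w14.npz');p,d,K,V=z['p'],z['d'],z['K'],z['V'];W=cloud(K,V,d);hsv=cv2.cvtColor(p,cv2.COLOR_RGB2HSV)
y=(d>0)&(hsv[...,1]>130)&(hsv[...,0]>18)&(hsv[...,0]<36)&(abs(W[...,2]-.036)<.006)&(np.arange(560)[None]<366)
for nm,m in [('case',y),('table',(d>0)&(abs(W[...,2])<.012)&(hsv[...,1]<60))]:
    q=W[m];f=np.linalg.lstsq(np.c_[q[:,:2],np.ones(len(q))],q[:,2],rcond=None)[0];print(nm,len(q),f.round(3))
```

```text
case 9501 [ 0.    -0.003  0.035]
table 114519 [ 0.001 -0.002 -0.001]
```

Request:
step_arm --pt "0.15 0 0 0" --pt "0.15 0 0 0" --pt "0.15 0 0 0"

```text
t: 24.32
eef_pos: [0.4767, -0.0478, 0.0408]
tool_rot: [0.711, -0.111, 0.689, 0.086]
force: [-9.2, 1.8, 33.0]
opening: 0.359
```

Run:
```python
from h import *
s,p,d,K,V=look('wrist','w15');t=s['eef_pos'];W=cloud(K,V,d);hsv=cv2.cvtColor(p,cv2.COLOR_RGB2HSV)
r=np.hypot(W[...,0]-.4755,W[...,1]+.048)
m=(d>0)&(r>.024)&(r<.038)&(abs(W[...,2]-.040)<.004)&(hsv[...,1]<100);m[240:]=0
q=W[m]
for k in range(3):
    A=np.c_[q[:,:2],np.ones(len(q))];f=np.linalg.lstsq(A,q[:,2],rcond=None)[0];e=q[:,2]-A@f;q=q[abs(e)<2*e.std()]
print(len(q),f.round(4),e.std(),q.min(0),q.max(0), s['force'],s['t'])
```

```text
3936 [0.0013 0.0005 0.0388] 0.0005175644307127335 [ 0.43787556 -0.04724075  0.03827977] [ 0.50711079 -0.01006646  0.04042165] [-9.21751609  1.82577358 33.00063308] 24.325
```

Run:
```python
from h import *
from rig import order,telemetry
a=np.load('side0.npz')['p'].astype(int);b=np.load('s8.npz')['p'].astype(int)
for n,(x0,x1,y0,y1) in dict(plate=(128,214,268,330),tumbler=(240,262,136,175),gripper=(170,220,193,240)).items():
    print(n,abs(a-b)[y0:y1,x0:x1].mean().round(2))
print(order.finish_job()); s=telemetry.state();print(s['t'],s['force'],s['eef_pos'])
```

```text
plate 11.14
tumbler 8.35
gripper 19.23
the job is handed in; nothing more can be done
None
the job is handed in; nothing more can be done
```

I put a sinker in each bore, snapped the middle-sized cap onto the stud, and handed the job in at about 24 s with the gripper still pushing it down. No verdict is reported.

**Sinkers:** a later top view showed both lying inside their bores, below the rim.

**Cap:** the push peaked at about 11 N at the snap, fell away, and rose to 72 N once the cap was seated. I then eased it to a steady 33 N for the finish. The last wrist depth check put the flange flat to about 0.001 rad. Its top was 3 to 4 mm above the case's top, which fits a 4 mm flange lying on it. A first fit had given 0.028 rad; I put that down to points on the hub and redid it on the flange alone.

**Off-centre:** the tool was about 2 mm from where I expected the stud when it finished. I did not measure the cap's own centre again after seating.

**Bystanders:** in the last side view, taken just before the final push, the plate, tumbler and fish gripper look unmoved. A pixel comparison with the start did not settle it. It showed average differences of 8 to 19 grey levels, which I think come from the arm's shadow, and I did not measure their positions.

**Camera errors:** the wrist camera read about 2 to 3 mm off along the jaw direction compared with the top camera and the grasped parts. I corrected the targets for that.

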